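# Flip the stock tags of the core bins

### The arm

A 6-joint arm with a two-finger parallel gripper is mounted at the origin on the work surface; the furniture and walls round the work are solid. World frame = base frame: x ahead of the robot, y to its left, z up, the work surface at z = 0. Lengths are in mm, angles in rad, forces in N, time in s.
With the tool pointing down it reaches from about 275 to 1000 mm from the base axis. Payload 8.4 kg.
Tool frame: the origin (TCP) lies midway between the tips of the shut fingers; the grasp point (between the pads) lies 19 mm behind it; z points along the fingers, y is the direction in which the jaws open and shut (so a half turn about z gives the same grasp; the last joint's range is limited). The gripper opens to 85 mm and grips with 20 to 120 N. Pads are 22 mm wide; open, the fingers measure 114 mm over their backs; the gripper's body (76 mm by 85 mm) begins 54 mm behind the grasp point. The pads swing forward as they close: fully open they stand 13 mm farther back than shut.
Start: joints at [-0.002, 0.353, 1.633, -0, 1.155, -0.002], TCP at [625.002, -0, 231.281] pointing down, gripper open.
Joint ranges: [-2.63, 2.63], [-0.92, 2.1], [0.06, 2.66], [-1.3, 4.44], [0, 2.69], [-3.02, 3.02]. Speed limits (rad/s): [2.22, 2.22, 2.79, 3.14, 3.14, 3.14].

### API

Orientations are given as [roll, pitch, yaw] about the fixed x, y, z axes, in that order (R = Rz(yaw) Ry(pitch) Rx(roll)).
In Python, from rig import r gives the robot as it stands.
- The arm moves only by the tool play_rows, never from a script. Its argument "moves" is a list of rows, each a list of 3 entries, a list of its own where there are three numbers: the turn, a rotation vector about the tool's x, y, z in degrees, then the shift along the tool's x, y, z in mm, then the opening, from 0 (shut) to 1 (fully open). A call has 1 to 20 rows; each row is the pose to reach, as a shift and turn from the pose measured when the call began, along the tool's axes at that moment; what a row does not reach only later rows make up. A row lasts 1/10 s, in which the tool goes at most 50 mm and 8.59 degrees, less where a joint would pass 70% of its speed; a pose out of reach is approached as far as the arm can. A call with a gripper value outside its range is refused whole. The fingers move at their own pace and stop on an object; "newtons" is the grip in N (left out, the last holds). Time passes only in rows, so rows that repeat a pose let the fingers close. It gives the time, the measured TCP pose, the force and the opening at its end, in the units of the state.
- r.sense(): the state, without advancing time (a new reading comes with each control period).
- r.grab_frame(name): name is "scene" or "side" or "wrist"; returns a dict with "color" (420x560x3 uint8, red, green, blue), "K" (3x3 intrinsics, pixels), "rvec" (rotation vector, rad) and "tvec" (3), from world to camera coordinates, as OpenCV has them; the wrist camera has in their place "T_tool_cam" (4x4, takes a point from camera to tool coordinates, whose origin is the TCP and whose axes are the flange's). Camera axes: x right, y down, z forward; pixel columns grow to the right and rows downward; lengths in mm; the calibration is good to about 2 mm. A picture is of the moment at which its call begins: read the wrist's pose just before it. There is no depth.
- r.sign_off(): hands the job in, once; it reports no verdict.
Trained networks look in a picture, given as the dict that the camera call returned (one of the last four; its "shot" number tells which), for a name from the list of things; names that differ only in an ending like _2 or _b are one class to them, and where a whole thing is asked for, a point or a joint stands for the part that bears it (a point fixed in the world has none). Each returns a list of dicts, best first, with "conf" (0 to 1); they miss things now and then, are a little off and sometimes report something else, mostly with a low value. They report only what shows in the picture. A call takes as long as a camera call.
- r.silhouettes(picture, name): "mask" (420x560 bool, what is visible of it) and "location" ([column, row] in pixels, amid what is visible of it).
The state is a dict: "clock": time; "qpos": joint angles; "qvel": joint speeds; "joint_efforts": joint torques, N m; "eef_pos": TCP position; "tcp_rot": TCP orientation; "contact_force": force on the tool from outside, world axes, zero at the start; "wrist_torque": the same for the moment, N m; "opening": opening from 0.0 (shut) to 1.0 (fully open).
Only numpy, scipy, OpenCV 4.12 (cv2) and the standard library are available. Lean on these libraries where they do the work, as an engineer would, in place of code of your own. Each camera call takes 0.05 s, during which the arm holds its last target.

### The job

Each bin on the stock board has a hinged tag in front of it. Push tags over with a fingertip so that every full bin (a core in all four nests) has its tag leaning back toward the bin with the round-ring face up, and every bin with an empty nest has its tag leaning toward the robot's side with the straight-bar face up; tags that are already right may stay. Only push the tags, never pinch them, and leave the bins, the loose cores and the wing bolt where they are.

Things in the scene. Friction and masses are not known exactly. Their poses are not given: they have to be found in the camera images.
- board: fixed plywood stock board, 260 (x) x 390 (y) x 12 mm thick, flat on the table; origin at the centre of its underside; its x points away from the robot's side across the board, from the row of four tag stands to the row of four bins. The four lanes are 94 mm apart along its y; in each lane the bin stands straight behind (board +x of) its tag
- bin_a: loose grey bin, 90 (x) x 88 (y) x 40 mm high with four nests, standing on the board in any of the four lanes; FULL: a sand core in each of its four nests. The cores are tan, 38 mm across, upright, and stand up to 77 mm above the table. Origin at the centre of its underside, 141 mm board +x of the hinge of its lane's tag. Not to be shifted
- bin_b: loose grey bin, 90 (x) x 88 (y) x 40 mm high with four nests, standing on the board in any of the four lanes; FULL: a sand core in each of its four nests. The cores are tan, 38 mm across, upright, and stand up to 77 mm above the table. Origin at the centre of its underside, 141 mm board +x of the hinge of its lane's tag. Not to be shifted
- bin_c: loose grey bin, 90 (x) x 88 (y) x 40 mm high with four nests, standing on the board in any of the four lanes; not full: three sand cores, one nest empty. The cores are tan, 38 mm across, upright, and stand up to 77 mm above the table. Origin at the centre of its underside, 141 mm board +x of the hinge of its lane's tag. Not to be shifted
- bin_d: loose grey bin, 90 (x) x 88 (y) x 40 mm high with four nests, standing on the board in any of the four lanes; not full: one sand core, three nests empty. The cores are tan, 38 mm across, upright, and stand up to 77 mm above the table. Origin at the centre of its underside, 141 mm board +x of the hinge of its lane's tag. Not to be shifted
- stand_a: fixed dark steel tag stand in any of the four lanes, 50 (x) x 70 (y) mm, axes parallel to the board's; origin under its centre, 12 mm above the table. Hinge axis along y, 53 mm above the origin (65 above the table). Cheeks and wire stops beside the hinge reach 74 mm above the table. Its tag: aluminium plate 46 mm wide (y), 6 mm thick, outer edge 60 mm from the hinge
- tag_a (a joint): hinge angle of this stand's tag, rad: 0 = leaning 0.65 rad from upright toward board -x (robot's side), bar face up; 0.65 = upright; 1.3 = leaning 0.65 rad toward board +x (the bins), ring face up. Turns easily, no spring; past upright it drops by its own weight on to the other stop. At a stop its outer edge is 36 mm beside the hinge, 113 mm above the table, open beneath
- ringface_a: the half of the tag (3 mm thick) with the FULL face: a raised round ring 29 mm across. Origin on the hinge axis; its z runs up the tag to the outer edge, its -x points out of this face
- barface_a: the other half of the tag (3 mm thick), with the NOT FULL face: a raised straight bar 34 mm long. Origin on the hinge axis; its z runs up the tag, its +x points out of this face
- stand_b: fixed dark steel tag stand in any of the four lanes, 50 (x) x 70 (y) mm, axes parallel to the board's; origin under its centre, 12 mm above the table. Hinge axis along y, 53 mm above the origin (65 above the table). Cheeks and wire stops beside the hinge reach 74 mm above the table. Its tag: aluminium plate 46 mm wide (y), 6 mm thick, outer edge 60 mm from the hinge
- tag_b (a joint): hinge angle of this stand's tag, rad: 0 = leaning 0.65 rad from upright toward board -x (robot's side), bar face up; 0.65 = upright; 1.3 = leaning 0.65 rad toward board +x (the bins), ring face up. Turns easily, no spring; past upright it drops by its own weight on to the other stop. At a stop its outer edge is 36 mm beside the hinge, 113 mm above the table, open beneath
- ringface_b: the half of the tag (3 mm thick) with the FULL face: a raised round ring 29 mm across. Origin on the hinge axis; its z runs up the tag to the outer edge, its -x points out of this face
- barface_b: the other half of the tag (3 mm thick), with the NOT FULL face: a raised straight bar 34 mm long. Origin on the hinge axis; its z runs up the tag, its +x points out of this face
- stand_c: fixed dark steel tag stand in any of the four lanes, 50 (x) x 70 (y) mm, axes parallel to the board's; origin under its centre, 12 mm above the table. Hinge axis along y, 53 mm above the origin (65 above the table). Cheeks and wire stops beside the hinge reach 74 mm above the table. Its tag: aluminium plate 46 mm wide (y), 6 mm thick, outer edge 60 mm from the hinge
- tag_c (a joint): hinge angle of this stand's tag, rad: 0 = leaning 0.65 rad from upright toward board -x (robot's side), bar face up; 0.65 = upright; 1.3 = leaning 0.65 rad toward board +x (the bins), ring face up. Turns easily, no spring; past upright it drops by its own weight on to the other stop. At a stop its outer edge is 36 mm beside the hinge, 113 mm above the table, open beneath
- ringface_c: the half of the tag (3 mm thick) with the FULL face: a raised round ring 29 mm across. Origin on the hinge axis; its z runs up the tag to the outer edge, its -x points out of this face
- barface_c: the other half of the tag (3 mm thick), with the NOT FULL face: a raised straight bar 34 mm long. Origin on the hinge axis; its z runs up the tag, its +x points out of this face
- stand_d: fixed dark steel tag stand in any of the four lanes, 50 (x) x 70 (y) mm, axes parallel to the board's; origin under its centre, 12 mm above the table. Hinge axis along y, 53 mm above the origin (65 above the table). Cheeks and wire stops beside the hinge reach 74 mm above the table. Its tag: aluminium plate 46 mm wide (y), 6 mm thick, outer edge 60 mm from the hinge
- tag_d (a joint): hinge angle of this stand's tag, rad: 0 = leaning 0.65 rad from upright toward board -x (robot's side), bar face up; 0.65 = upright; 1.3 = leaning 0.65 rad toward board +x (the bins), ring face up. Turns easily, no spring; past upright it drops by its own weight on to the other stop. At a stop its outer edge is 36 mm beside the hinge, 113 mm above the table, open beneath
- ringface_d: the half of the tag (3 mm thick) with the FULL face: a raised round ring 29 mm across. Origin on the hinge axis; its z runs up the tag to the outer edge, its -x points out of this face
- barface_d: the other half of the tag (3 mm thick), with the NOT FULL face: a raised straight bar 34 mm long. Origin on the hinge axis; its z runs up the tag, its +x points out of this face
- short_core: loose tan rod core, 75 (x) x 16 x 16 mm, lying on the board between two lanes; origin under its middle; leave it lying
- wing_bolt: loose steel wing bolt, 69 mm long, 18 mm high, lying on the board between the tags and the bins; origin under its middle; leave it lying
- stepped_core: loose tan stepped core, 44 mm across, 55 mm high, standing on the table in front of the board; origin under its middle; leave it standing

How it is judged (in metres and radians):
At the end, for the whole second after the job is handed in: Tags of full bins rest on the rear stop (joint above 1.15, ring face up), tags of the other bins on the front stop (below 0.15, bar face up), all at rest; bins within 15 mm, loose cores and wing bolt within 25 mm of their start ((y of bin_a in the frame of stand_a above 0.03 m or y of bin_a in the frame of stand_a below -0.03 m or value of joint tag_a above 1.15 rad) and (y of bin_b in the frame of stand_a above 0.03 m or y of bin_b in the frame of stand_a below -0.03 m or value of joint tag_a above 1.15 rad) and (y of bin_c in the frame of stand_a above 0.03 m or y of bin_c in the frame of stand_a below -0.03 m or value of joint tag_a below 0.15 rad) and (y of bin_d in the frame of stand_a above 0.03 m or y of bin_d in the frame of stand_a below -0.03 m or value of joint tag_a below 0.15 rad) and velocity of joint tag_a between -0.1 and 0.1 rad/s and distance of each of bin_a, bin_b, bin_c, bin_d from where it was at the start of the episode below 0.015 m and (y of bin_a in the frame of stand_b above 0.03 m or y of bin_a in the frame of stand_b below -0.03 m or value of joint tag_b above 1.15 rad) and (y of bin_b in the frame of stand_b above 0.03 m or y of bin_b in the frame of stand_b below -0.03 m or value of joint tag_b above 1.15 rad) and (y of bin_c in the frame of stand_b above 0.03 m or y of bin_c in the frame of stand_b below -0.03 m or value of joint tag_b below 0.15 rad) and (y of bin_d in the frame of stand_b above 0.03 m or y of bin_d in the frame of stand_b below -0.03 m or value of joint tag_b below 0.15 rad) and velocity of joint tag_b between -0.1 and 0.1 rad/s and (y of bin_a in the frame of stand_c above 0.03 m or y of bin_a in the frame of stand_c below -0.03 m or value of joint tag_c above 1.15 rad) and (y of bin_b in the frame of stand_c above 0.03 m or y of bin_b in the frame of stand_c below -0.03 m or value of joint tag_c above 1.15 rad) and (y of bin_c in the frame of stand_c above 0.03 m or y of bin_c in the frame of stand_c below -0.03 m or value of joint tag_c below 0.15 rad) and (y of bin_d in the frame of stand_c above 0.03 m or y of bin_d in the frame of stand_c below -0.03 m or value of joint tag_c below 0.15 rad) and velocity of joint tag_c between -0.1 and 0.1 rad/s and (y of bin_a in the frame of stand_d above 0.03 m or y of bin_a in the frame of stand_d below -0.03 m or value of joint tag_d above 1.15 rad) and (y of bin_b in the frame of stand_d above 0.03 m or y of bin_b in the frame of stand_d below -0.03 m or value of joint tag_d above 1.15 rad) and (y of bin_c in the frame of stand_d above 0.03 m or y of bin_c in the frame of stand_d below -0.03 m or value of joint tag_d below 0.15 rad) and (y of bin_d in the frame of stand_d above 0.03 m or y of bin_d in the frame of stand_d below -0.03 m or value of joint tag_d below 0.15 rad) and velocity of joint tag_d between -0.1 and 0.1 rad/s and distance of each of short_core, wing_bolt, stepped_core from where it was at the start of the episode below 0.025 m); the robot touches nothing.
It fails at once if a tag is pinched: the fingers press on both of its faces at once ((contact force between the fingers and ringface_a above 2.5 N and contact force between the fingers and barface_a above 2.5 N) or (contact force between the fingers and ringface_b above 2.5 N and contact force between the fingers and barface_b above 2.5 N) or (contact force between the fingers and ringface_c above 2.5 N and contact force between the fingers and barface_c above 2.5 N) or (contact force between the fingers and ringface_d above 2.5 N and contact force between the fingers and barface_d above 2.5 N)).
It fails at once if a bin is lifted or shifted by more than 15 mm (distance of any of bin_a, bin_b, bin_c, bin_d from where it was at the start of the episode above 0.015 m).
It fails at once if a loose core or the wing bolt is picked up or shifted by more than 25 mm (distance of any of short_core, wing_bolt, stepped_core from where it was at the start of the episode above 0.025 m).
It also fails if it takes over 56 s, if anything falls off the work surface, if the arm or the gripper's body presses on something with over 40 N, if the wrist force passes 120 N, or if a joint passes its speed limit or range.

## Working session

There is one attempt and no reset: what is moved stays moved. The work goes in short steps, Python scripts to look and compute and a tool call to move; the robot and the scene stay as the last step left them, time stands still between calls to the robot, and variables do not carry over. Pictures are saved under pics/ and viewed, and the job is handed in when it is done.

Besides the shell and the picture viewer there is one more tool, called as a command line: name --argument value ..., lists and objects as JSON in quotes. play_rows: Moves the arm, as the interface text tells. Its arguments: {"type":"object","properties":{"moves":{"type":"array"},"newtons":{"type":"number"}},"required":["moves"]}

```bash
ls; mkdir -p pics; python3 - <<'E'
from rig import r
import cv2
print(r.sense())
for n in ["scene","side","wrist"]:
    f=r.grab_frame(n)
    cv2.imwrite(f"pics/{n}0.png",f["color"][:,:,::-1])
    print(n,{k:v for k,v in f.items() if k!="color"})
E
```

```text
pics
{'clock': 0.0, 'qpos': array([-2.41742284e-03,  3.53639461e-01,  1.63414808e+00, -1.36849060e-05,
        1.15519876e+00, -2.41483507e-03]), 'qvel': array([ 0.00051704,  0.0009455 ,  0.00061264,  0.00029788, -0.00060276,
        0.00172116]), 'joint_efforts': array([-2.03471049e-03, -6.05236173e+01, -3.42063046e+01, -2.62302356e-04,
        9.48130677e-03,  3.61521288e-06]), 'eef_pos': array([ 6.24516458e+02, -1.40095184e-02,  2.30561139e+02]), 'tcp_rot': array([-3.14019898e+00,  9.14680055e-06,  1.57079928e+00]), 'contact_force': array([0.04135021, 0.24344024, 0.52245538]), 'wrist_torque': array([ 0.04186479, -0.01024856, -0.01987649]), 'opening': 1.0009403581608791}
scene {'K': array([[472.73217405,   0.        , 270.62272782],
       [  0.        , 472.73217405, 210.18912221],
       [  0.        ,   0.        ,   1.        ]]), 'rvec': array([ 2.32924873, -0.77752187,  0.30909947]), 'tvec': array([-425.03304195,  269.3214695 ,  934.04738891]), 'shot': 1}
side {'K': array([[513.06454994,   0.        , 272.81624258],
       [  0.        , 513.06454994, 205.26893498],
       [  0.        ,   0.        ,   1.        ]]), 'rvec': array([ 1.94277099, -0.37286628,  0.21303914]), 'tvec': array([-527.08875206,  131.75471386,  870.94986936]), 'shot': 2}
wrist {'K': array([[329.52930743,   0.        , 280.03312484],
       [  0.        , 329.52930743, 204.73584426],
       [  0.        ,   0.        ,   1.        ]]), 'T_tool_cam': array([[-2.47996349e-04, -9.47245689e-01, -3.20508257e-01,
         8.21874549e+01],
       [ 9.99999786e-01, -4.28961412e-04,  4.94013958e-04,
        -1.57317734e-01],
       [-6.05438267e-04, -3.20508065e-01,  9.47245593e-01,
        -1.42043004e+02],
       [ 0.00000000e+00,  0.00000000e+00,  0.00000000e+00,
         1.00000000e+00]]), 'shot': 3}
```

View pics/scene0.png

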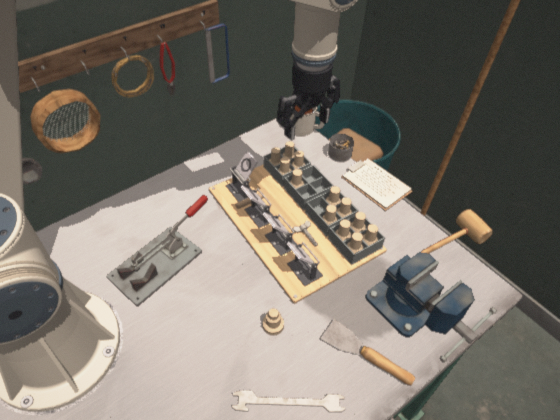

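View pics/side0.png

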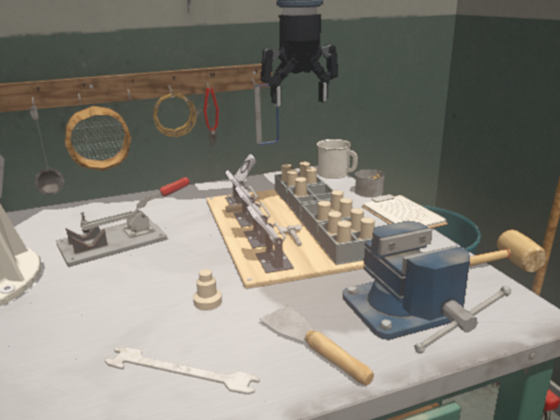

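View pics/wrist0.png

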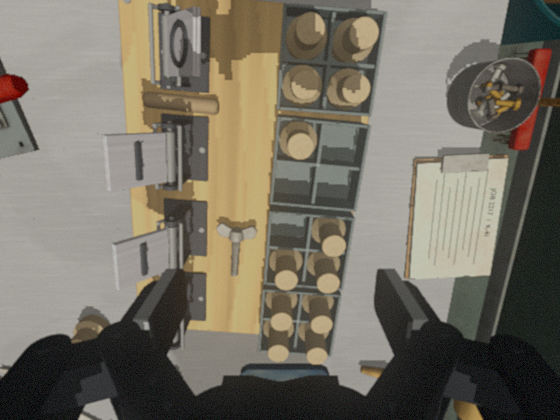

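The wrist view shows the bins from top to bottom: 4 cores (330,55), 1 core (318,160), 3 cores (308,245) and 4 cores (300,325). Tag 1 shows a ring, tags 2 and 3 show bars, and tag 4 is hidden by the finger. I'll enlarge the image next.

```bash
python3 - <<'E'
import cv2,numpy as np
a=cv2.imread("pics/scene0.png")[130:300,200:400]; a=cv2.resize(a,None,fx=3.3,fy=3.3,interpolation=cv2.INTER_CUBIC)
cv2.imwrite("pics/c1.png",a)
b=cv2.imread("pics/side0.png")[140:290,200:390]; cv2.imwrite("pics/c2.png",cv2.resize(b,None,fx=3.8,fy=3.8,interpolation=cv2.INTER_CUBIC))
from rig import r
R=cv2.Rodrigues
f=r.grab_frame("scene");g=r.grab_frame("side")
for n in ["stand_a","ringface_a","barface_a","tag_a","bin_a","wing_bolt","short_core","stepped_core","board"]:
  for F,nm in((f,"scene"),(g,"side")):
    Rm=R(F["rvec"])[0];c=-Rm.T@F["tvec"]
    for o in r.silhouettes(F,n):
      u=np.array([*o["location"],1.]);d=Rm.T@np.linalg.inv(F["K"])@u
      z={"stand_a":35,"bin_a":35}.get(n,20 if 'face' not in n and 'tag' not in n else 90);p=c+d*(z-c[2])/d[2]
      print(n,nm,round(o["conf"],2),np.round(o["location"]),np.round(p),o["mask"].sum())
E
```

```text
stand_a scene 0.79 [242. 176.] [548. 142.  35.] 819
stand_a scene 0.7 [285. 162.] [669. 115.  35.] 1174
stand_a scene 0.67 [280. 234.] [512. -64.  35.] 732
stand_a scene 0.67 [256. 208.] [514.  33.  35.] 673
stand_a scene 0.65 [300. 251.] [ 517. -128.   35.] 156
stand_a scene 0.56 [302. 264.] [ 501. -157.   35.] 852
stand_a side 0.85 [272. 252.] [ 501. -168.   35.] 1244
stand_a side 0.85 [241. 214.] [501.   7.  35.] 417
stand_a side 0.72 [253. 230.] [498. -70.  35.] 657
stand_a side 0.68 [246. 169.] [595. 266.  35.] 281
stand_a side 0.65 [242. 177.] [567. 211.  35.] 505
ringface_a scene 0.54 [244. 163.] [549. 128.  90.] 239
ringface_a scene 0.25 [244. 169.] [537. 113.  90.] 360
ringface_a side 0.58 [233. 178.] [505.  68.  90.] 48
ringface_a side 0.57 [246. 203.] [486. -71.  90.] 26
ringface_a side 0.46 [246. 166.] [554. 131.  90.] 215
ringface_a side 0.45 [263. 227.] [ 481. -179.   90.] 14
barface_a scene 0.67 [277. 220.] [502. -62.  90.] 78
barface_a scene 0.42 [291. 236.] [ 499. -115.   90.] 6042
barface_a side 0.6 [259. 217.] [ 489. -138.   90.] 98
barface_a side 0.46 [292. 229.] 
[... 932 characters left out ...]
] 942
wing_bolt scene 0.44 [305. 228.] [578. -76.  20.] 178
wing_bolt scene 0.17 [256. 209.] [519.  41.  20.] 655
wing_bolt side 0.69 [292. 230.] [577. -74.  20.] 228
wing_bolt side 0.3 [323. 211.] [670. -17.  20.] 1180
short_core scene 0.59 [293. 238.] [536. -81.  20.] 6349
short_core scene 0.44 [246. 204.] [510.  69.  20.] 112
stepped_core scene 0.7 [274. 324.] [ 369. -228.   20.] 376
stepped_core side 0.81 [207. 290.] [ 373. -217.   20.] 918
board scene 0.59 [292. 236.] [537. -77.  20.] 6694
board scene 0.37 [258. 208.] [524.  40.  20.] 567
board side 0.81 [264. 250.] [ 499. -130.   20.] 5142
board side 0.66 [243. 171.] [597. 298.  20.] 263
board side 0.26 [306. 194.] [676.  87.  20.] 936
```

View pics/c1.png

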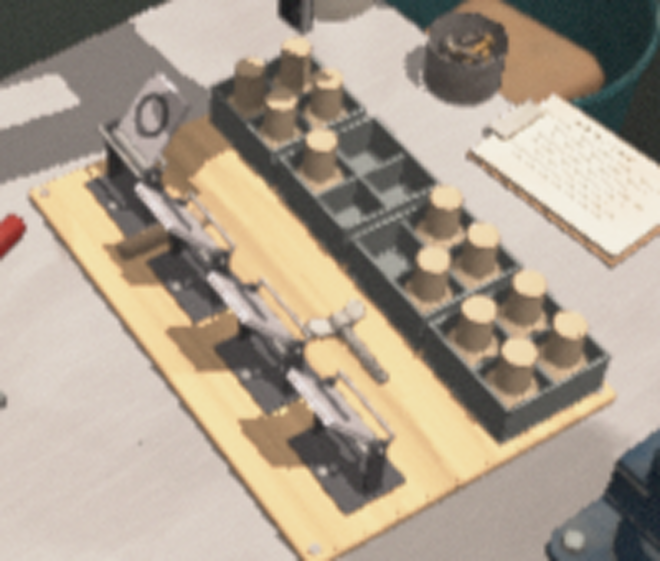

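View pics/c2.png

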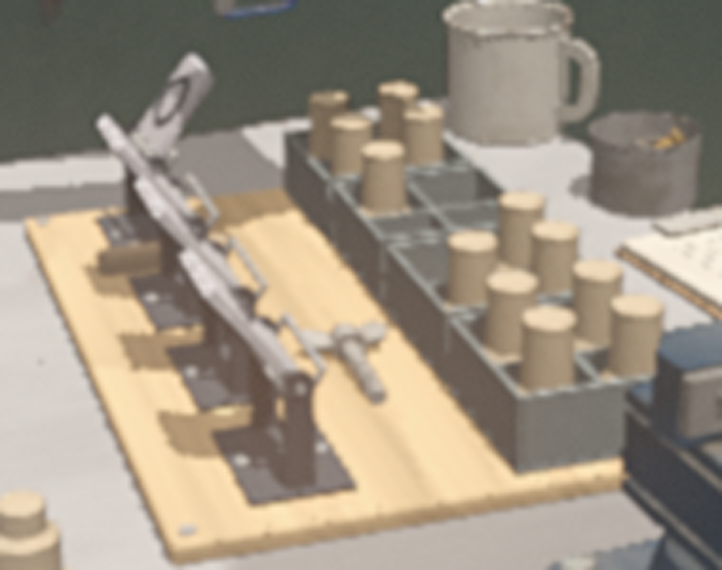

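```bash
python3 - <<'E'
import cv2,numpy as np
from scipy.optimize import least_squares
from rig import r
f=r.grab_frame("scene");g=r.grab_frame("side")
def bp(F,u,z):
    Rm=cv2.Rodrigues(F["rvec"])[0];c=-Rm.T@F["tvec"];d=Rm.T@np.linalg.inv(F["K"])@np.array([*u,1.]);return c+d*(z-c[2])/d[2]
pr=lambda F,P:cv2.projectPoints(np.array(P,float),F["rvec"],F["tvec"],F["K"],None)[0][:,0]
ob=[(f,(209.1,188.2),(-130,195)),(f,(294.5,299.7),(-130,-195)),(f,(385.5,250.3),(130,-195)),(g,(206.6,198.4),(-130,195)),(g,(246,286.8),(-130,-195))]
def W(p,b,z): 
    c,s=np.cos(p[2]),np.sin(p[2]);return (p[0]+c*b[0]-s*b[1],p[1]+s*b[0]+c*b[1],z)
for F,u,b in ob: print(np.round(bp(F,u,12)),b)
fun=lambda p:np.concatenate([pr(F,[W(p,b,12)])[0]-u for F,u,b in ob])
s=least_squares(fun,[570,-30,0],x_scale=[1,1,.01]);p=s.x;print(p,np.round(s.fun,1))
# overlays: lane bins spaced 94; hinge x unknown hx
for hx in (-85,-75,-65):
  print(hx,[np.round(W(p,(hx,y),65)) for y in(141,47,-47,-141)])
np.save("p.npy",p)
for F,n in((f,"scene"),(g,"side")):
  im=F["color"][:,:,::-1].copy();im=cv2.resize(im,None,fx=4,fy=4,interpolation=cv2.INTER_CUBIC)
  for hx,col in((-85,(0,0,255)),(-75,(0,255,0)),(-65,(255,0,0))):
    for y in(141,47,-47,-141):
      q=pr(F,[W(p,(hx,y-23),65),W(p,(hx,y+23),65)])*4
      cv2.line(im,*[tuple(int(v) for v in a) for a in q],col,1)
  for b in((-130,195),(-130,-195),(130,-195),(130,195)):
      q=pr(F,[W(p,b,12)])[0]*4;cv2.circle(im,(int(q[0]),int(q[1])),4,(0,0,255),1)
  im=im[560:1200,800:1600] if n=="scene" else im[600:1160,800:1560]
  cv2.imwrite(f"pics/ov_{n}.png",im[:600])
E
```

```text
[469. 174.  12.] (-130, 195)
[ 440. -206.   12.] (-130, -195)
[ 689. -232.   12.] (130, -195)
[469. 172.  12.] (-130, 195)
[ 435. -219.   12.] (-130, -195)
[ 5.82456208e+02 -2.78858202e+01 -8.35889883e-02] [-0.7 -0.8  0.2  2.6  2.5 -1.  -0.5 -0.8 -0.8 -2.6]
-85 [array([510., 120.,  65.]), array([502.,  26.,  65.]), array([494., -68.,  65.]), array([ 486., -161.,   65.])]
-75 [array([519., 119.,  65.]), array([512.,  25.,  65.]), array([504., -68.,  65.]), array([ 496., -162.,   65.])]
-65 [array([529., 118.,  65.]), array([522.,  24.,  65.]), array([514., -69.,  65.]), array([ 506., -163.,   65.])]
```

View pics/ov_scene.png

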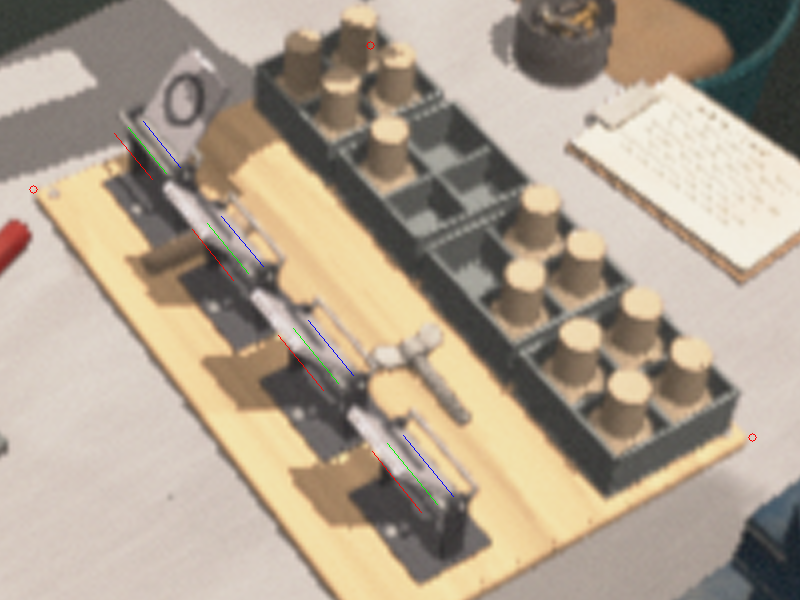

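View pics/ov_side.png

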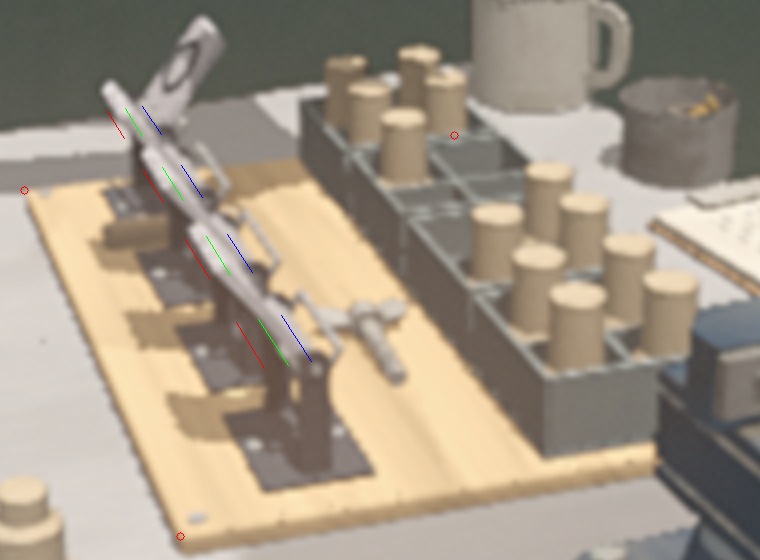

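The scene and side views agree: only the nearest (-y) lane is wrong. Its bin is full, but its tag still leans toward the robot. The hinge is at about (506,-164). I'll shut the gripper and bring the fingertip in front of that tag.

play_rows --moves '[[[0, 0, 0], [-30, -40, 0], 0], [[0, 0, 2], [-60, -80, 0], 0], [[0, 0, 4.8], [-90, -120, 0], 0], [[0, 0, 4.8], [-120, -160, 0], 0], [[0, 0, 4.8], [-150, -195, 0], 0], [[0, 0, 4.8], [-162, -208, 0], 0], [[0, 0, 4.8], [-162, -208, 0], 0], [[0, 0, 4.8], [-162, -208, 0], 0], [[0, 0, 4.8], [-162, -208, 30], 0], [[0, 0, 4.8], [-162, -208, 50], 0], [[0, 0, 4.8], [-162, -208, 50], 0]]'

```text
clock: 2.35
eef_pos: [416.4, -160.7, 179.1]
tcp_rot: [-3.138, -0.001, 1.488]
contact_force: [0.1, -0.2, -0.1]
opening: -0.0
```

```bash
python3 - <<'E'
from rig import r
import cv2
s=r.sense();print(s["clock"],s["eef_pos"],s["tcp_rot"],s["contact_force"],s["opening"])
for n in ["side","wrist"]:
    f=r.grab_frame(n);c=f["color"][:,:,::-1]
    if n=="side": c=cv2.resize(c[100:300,150:400],None,fx=3,fy=3)
    cv2.imwrite(f"pics/{n}1.png",c)
E
```

```text
2.35 [ 416.41602597 -160.65818736  179.14434842] [-3.13761011e+00 -1.41475713e-03  1.48825864e+00] [ 0.14674209 -0.20092364 -0.1194564 ] -0.0004703021902022861
```

View pics/side1.png

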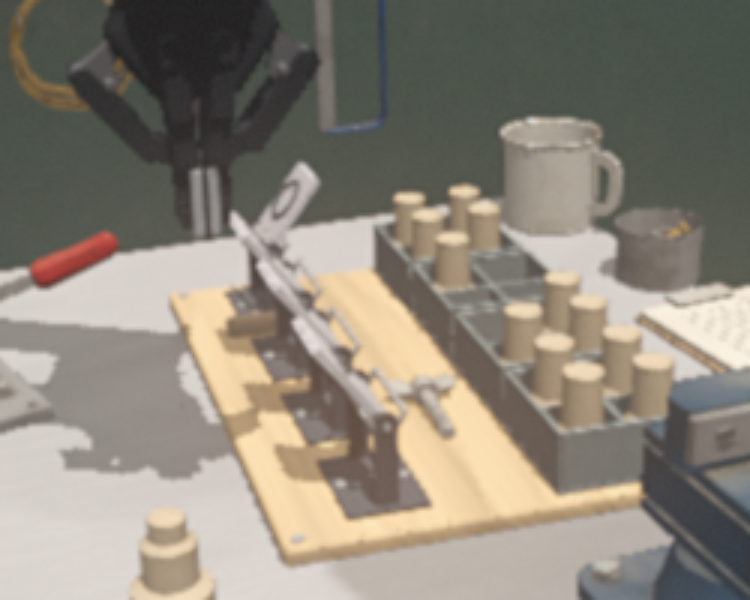

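View pics/wrist1.png

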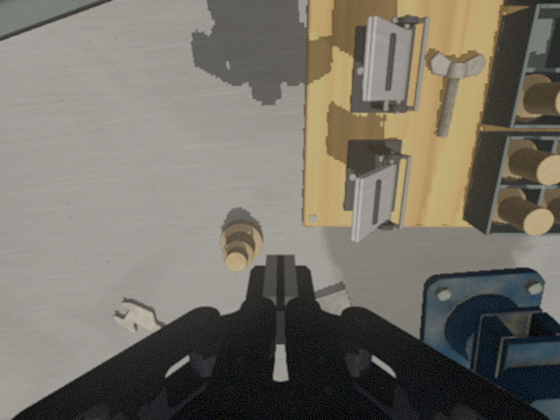

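```bash
python3 - <<'E'
from rig import r
import cv2,numpy as np
from scipy.spatial.transform import Rotation as Ro
s=r.sense();f=r.grab_frame("wrist")
T=np.eye(4);T[:3,:3]=Ro.from_euler("xyz",s["tcp_rot"]).as_matrix();T[:3,3]=s["eef_pos"];C=T@f["T_tool_cam"]
def bp(u,z):
    d=C[:3,:3]@np.linalg.inv(f["K"])@np.array([*u,1.]);c=C[:3,3];return c+d*(z-c[2])/d[2]
for u,z in (((357,182),113),((352,239),113),((378,160),65),((404,155),74),((398,228),74),((306,225),12),((238,240),40),((312,217),12)): print(u,np.round(bp(u,z)))
for o in r.silhouettes(f,"tag_a"):
    m=o["mask"];ys,xs=np.where(m);print(o["conf"],o["location"],xs.min(),xs.max(),ys.min(),ys.max(),np.round(bp(o["location"],90)))
E
```

```text
(357, 182) [ 470. -139.  113.]
(352, 239) [ 467. -180.  113.]
(378, 160) [ 498. -136.   65.]
(404, 155) [ 515. -132.   74.]
(398, 228) [ 512. -192.   74.]
(306, 225) [ 440. -208.   12.]
(238, 240) [ 374. -207.   40.]
(312, 217) [ 447. -200.   12.]
0.96 [384.4, 57.6] 360 411 15 100 [494. -63.  90.]
0.89 [372.4, 198.8] 350 395 162 240 [ 487. -159.   90.]
0.75 [384.7, 64.9] 349 427 15 112 [494. -68.  90.]
0.49 [370.0, 204.7] 354 389 165 240 [ 485. -164.   90.]
```

play_rows --moves '[[[0, 0, 0], [2, 0, 40], 0], [[0, 0, 0], [2, 0, 84], 0], [[0, 0, 0], [2, 10, 84], 0], [[0, 0, 0], [3, 25, 84], 0], [[0, 0, 0], [3, 35, 84], 0], [[0, 0, 0], [3, 43, 84], 0], [[0, 0, 0], [4, 51, 84], 0], [[0, 0, 0], [4, 59, 84], 0], [[0, 0, 0], [4, 67, 84], 0], [[0, 0, 0], [4, 73, 84], 0], [[0, 0, 0], [4, 79, 84], 0], [[0, 0, 0], [4, 85, 84], 0], [[0, 0, 0], [4, 88, 84], 0], [[0, 0, 0], [4, 88, 84], 0]]'

```text
clock: 3.95
eef_pos: [506.6, -165.3, 98.2]
tcp_rot: [3.14, 0.0, 1.488]
contact_force: [0.1, 0.3, 0.7]
opening: -0.001
```

```bash
python3 - <<'E'
from rig import r
import cv2
s=r.sense();print(s["clock"],s["eef_pos"],s["contact_force"])
f=r.grab_frame("side");c=f["color"][:,:,::-1]
cv2.imwrite(f"pics/side2.png",cv2.resize(c[100:300,150:400],None,fx=3,fy=3))
E
```

```text
3.95 [ 506.64148899 -165.26839055   98.2462636 ] [0.05909143 0.34047405 0.68160503]
```

View pics/side2.png

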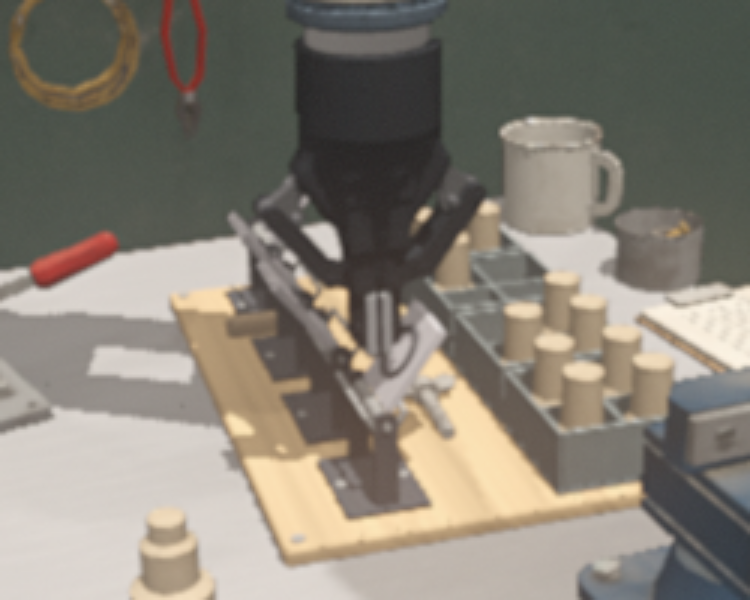

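The tag now leans back with its ring face showing at (400,350). I'll back off and lift.

play_rows --moves '[[[0, 0, 0], [0, -10, 0], 0], [[0, 0, 0], [0, -25, 0], 0], [[0, 0, 0], [0, -30, -30], 0], [[0, 0, 0], [0, -40, -75], 0], [[0, 0, 0], [0, -60, -120], 0], [[0, 0, 0], [0, -90, -130], 0], [[0, 0, 0], [0, -110, -130], 0], [[0, 0, 0], [40, -130, -130], 0], [[0, 0, 0], [80, -130, -130], 0], [[0, 0, 0], [100, -130, -130], 0], [[0, 0, 0], [100, -130, -130], 0], [[0, 0, 0], [100, -130, -130], 0]]'

```text
clock: 5.2
eef_pos: [384.2, -54.7, 227.9]
tcp_rot: [3.141, 0.001, 1.489]
contact_force: [0.0, 0.4, 0.0]
opening: -0.001
```

```bash
python3 - <<'E'
from rig import r
import cv2
s=r.sense();print(s["clock"],s["eef_pos"],s["contact_force"],abs(s["qvel"]).max())
f=r.grab_frame("side");c=f["color"][:,:,::-1]
cv2.imwrite(f"pics/side3.png",cv2.resize(c[100:300,150:400],None,fx=3,fy=3))
f=r.grab_frame("wrist");cv2.imwrite(f"pics/wrist3.png",f["color"][:,:,::-1])
f=r.grab_frame("scene");cv2.imwrite(f"pics/scene3.png",cv2.resize(f["color"][130:300,200:400,::-1],None,fx=3.3,fy=3.3))
E
```

```text
5.2 [384.17837947 -54.73357714 227.92057602] [0.00418259 0.42645478 0.0459122 ] 0.0244123313797326
```

View pics/side3.png

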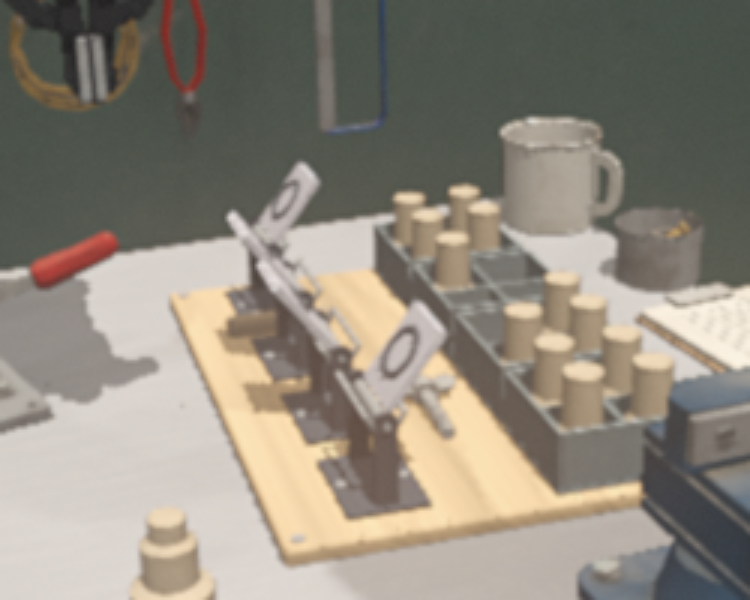

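View pics/wrist3.png

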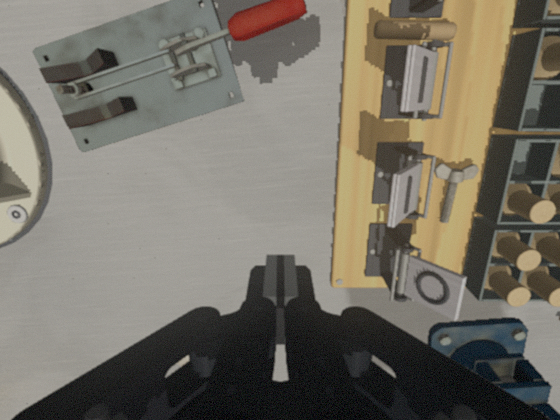

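View pics/scene3.png

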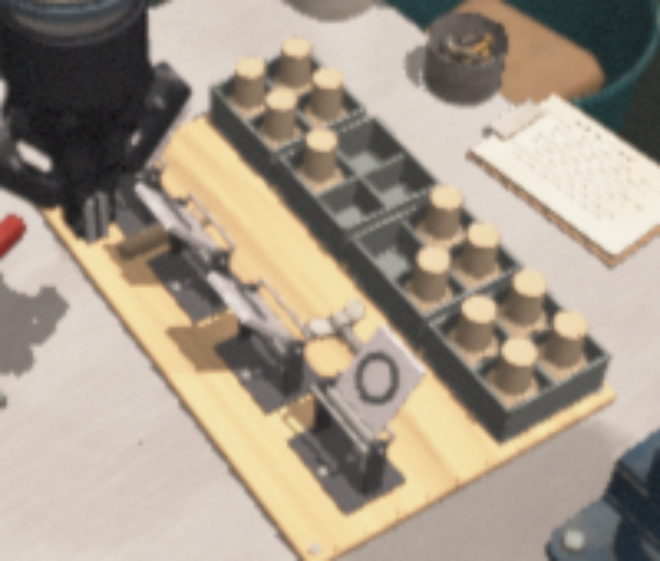

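All four tags are right: the two outer ones show rings leaning back, and the two middle ones show bars leaning forward. Bins, cores and wing bolt haven't moved.

```bash
python3 -c "
from rig import r
print(r.sign_off())"
```

```text
the job is handed in; nothing more can be done
None
```

I pushed one tag, and the job is handed in at about 5.4 s on the robot's clock. It was the tag nearest the robot's right (-y), whose bin is full but whose tag was leaning toward the robot. The shut fingertips pushed it past upright, and it dropped onto the rear stop with the ring face up. The other three tags were already right, so I left them alone.

**Tags and bins:** In the last pictures, both full bins have their tags leaning back with the ring showing. The bins with one core and three cores have their tags leaning toward the robot with the bar showing. The leftmost tag, which I never touched, was hidden behind the arm in the last scene picture but clear in the side one.

**Everything else:** The bins, loose cores and wing bolt look unmoved when compared by eye with the first pictures. The arm was clear, and the force readings after the push were all under 1 N.

**Disagreements:** The networks gave some false stand and tag detections, so I judged the tag faces and core counts by eye. The board corners I picked disagreed by up to about 10 mm in the first fit. Before pushing, I checked the tag's position again in the wrist camera, which put the hinge within about 3 mm of the first estimate.

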